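Check a frame groove with the gauge and hold the gauge up for inspection

ROBOT

A 6-joint arm with a two-finger parallel gripper is mounted at the origin on the work surface. World frame = base frame: x ahead of the robot, y to its left, z up, the work surface at z = 0. Lengths are in m, angles in rad, forces in N, time in s.
With the tool pointing down it reaches from about 0.35 to 0.85 m from the base axis. Payload 8.1 kg.
Tool frame: the origin (TCP) lies on the centre line of the jaws, within the pads' length; the fingertips stand 25 mm ahead of it and the grasp point (between the pads) lies 6 mm ahead of it; z points along the fingers, y is the line along which they close (so a half turn about z gives the same grasp; the last joint's range is limited). The gripper opens to 85 mm and grips with 20 to 120 N. Pads are 22 mm wide; open, the fingers measure 114 mm over their backs; the gripper's body (76 mm by 85 mm) begins 54 mm behind the grasp point. The pads swing forward as they close: fully open they stand 13 mm farther back than shut.
Start: joints at [-0.085, 0.13, 1.488, -0, 1.523, -0.085], TCP at [0.6, 0, 0.256] pointing down, gripper open.
Joint ranges: [-2.96, 2.96], [-0.89, 2.26], [0.02, 2.5], [-1.34, 4.48], [0, 2.73], [-2.66, 2.66]. Speed limits (rad/s): [2.39, 2.39, 2.79, 3.14, 3.14, 3.14].

INTERFACE

Orientations are given as a unit quaternion [x, y, z, w].
In Python, from cell import get_obs, cams, manip gives the robot as it stands.
- The arm moves only by the tool apply_moves, never from a script. Its argument "commands" is a list of rows, each a list of 7 numbers: the shift along the world's x, y, z in units of 150 mm (1.0 is 150 mm), then the turn, a rotation vector about the world's x, y, z in units of 4 degrees (1.0 is 4 degrees), then the opening, from 0 (shut) to 1 (fully open). A call has 1 to 20 rows; each row shifts and turns the commanded pose from where the row before left it; what a row does not reach is not made up. A row lasts 1/12 s, in which the tool goes at most 41.7 mm and 7.16 degrees, less where a joint would pass 70% of its speed; a pose out of reach is approached as far as the arm can. A call with a number of a shift or a turn outside -1 to 1 is refused whole. A call with a gripper value outside its range is refused whole. The fingers move at their own pace and stop on an object; "grip_force" is the grip in N (left out, the last holds). Time passes only in rows, so rows that do not move let the fingers close. It gives the time, the measured TCP pose, the force, the opening and the grip force at its end, in the units of the state.
- get_obs(): the state, without advancing time (a new reading comes with each control period).
- cams.camera(name): name is "scene" or "side" or "wrist"; returns (picture, depth): 480x640x3 uint8, red, green, blue; 480x640 float32, m along the optical axis (not along the pixel's ray), 0 where there is no reading.
- cams.get_calibration(name): a dict with "fov_y" (degrees; the focal length in pixels is half the picture's height over the tangent of half this angle, whatever the lens; pixels are square), "cx", "cy" (the principal point, pixels), "origin" and "attitude" of the camera in the world; the wrist camera has in their place "mount" (4x4, takes a point from camera to tool coordinates, whose origin is the TCP and whose axes are the flange's). Camera axes: x right, y down, z forward; pixel columns grow to the right and rows downward; lengths in m; the calibration is good to about 2 mm. A picture is of the moment at which its call begins: read the wrist's pose just before it. get_calibration takes no time and is no camera call.
- manip.job_done(): hands the job in; it is judged then, once.
The state is a dict: "clock": time; "qpos": joint angles; "qd": joint speeds; "joint_efforts": joint torques, N m; "position": TCP position; "orientation": TCP orientation; "force": force on the tool from outside, world axes, zero at the start; "wrist_torque": the same for the moment, N m; "finger_gap": finger opening in m; "gripper_force": force on a finger pad.
Only numpy, scipy, OpenCV 4.12 (cv2) and the standard library are available. Lean on these libraries where they do the work, as an engineer would, in place of code of your own. Each camera call takes 0.05 s, during which the arm holds its last target. There are 200 camera calls.

TASK

Take the small wooden-handled groove gauge out of the wooden tool block and check the glazing groove of the picture-frame rail with it: push its blade upright into the groove until its shoulder rests on the rail's top. Then draw it out again, tip it so that its blade slants downwards at about 45 degrees, and finish while holding it still like that with the blade's tip over the middle of the square white tile, about 120 mm above the bench (at least 70 mm). Do not let go of it at the end, and leave the brush in the block and the two stoppered bottles alone.

Things in the scene. Friction and masses are not known exactly. Their poses are not given: they have to be found in the camera images.
- gauge: groove gauge, about 90 g, loose. Origin: centre of its shoulder's underside; z up along the handle, x across the blade's thickness, y along its width. Steel shoulder 20 (x) x 28 (y) x 8 mm; above it a dark wooden handle 16 (x) x 22 (y) mm, top at z = 72 mm (brass cap); below it a flat steel blade 4 (x) x 16 (y) mm, end at z = -26 mm, rounded over. Grip across x at z = 45 mm
- gauge_tip (a point): the middle of the blade's end, on the gauge's z axis 26 mm below its origin; axes as the gauge's
- holder: pale wooden tool block, fixed, 60 (x) x 130 (y) x 45 (z) mm. Origin: centre of its underside. The gauge stands in the 6 x 18 mm slot at y = -40 mm, the brush in the round hole at y = +40 mm, both 34 mm deep from the top at z = 45 mm; the gauge's shoulder rests on the top, its axes parallel to the block's
- rail: length of dark wooden picture-frame moulding, fixed on the bench by two steel brackets, 150 mm long (y), 70 mm wide (x), 45 mm high. Origin: centre of its underside. A groove runs along the middle of its flat 36 mm wide top over its whole length, parallel to y, its inside and lips of bare pale wood; the sides step down outside that
- groove (a point): middle of the groove's mouth, level with the rail's top, 45 mm above its underside; axes as the rail's: y along the groove, z up. The groove is 8 mm wide (x), its lips rounded (3 mm radius, mouth 14 mm at the very top), and 32 mm deep, so the blade fits with the shoulder resting on the top, anywhere along the groove, either way round
- tile: square white glazed inspection tile, fixed flat on the bench, 120 x 120 x 8 mm. Origin: centre of its underside
- brush: bystander: thin brush standing in the tool block's round hole, bristles up, 123 mm long, 9 mm thick, its top 134 mm above the bench. Origin: its lower end
- jar: bystander: squat brown glass jar with a cork stopper, 48 mm across, 75 mm high, standing loose. Origin: centre of its underside
- flask: bystander: green glass bottle with a cork stopper, 44 mm across, 100 mm high, standing loose. Origin: centre of its underside

How it is judged:
On the way, in this order (a step that is already met when the one before it is completed fails the run):
1. the gauge is drawn out of the tool block, held by the fingers (z of gauge_tip in the frame of holder above 0.05 m and contact force between the fingers and gauge above 0.5 N), for 0.1 s.
2. the blade is in the rail's groove, upright, its shoulder resting on the rail's top (within 3 mm) (z of gauge in the frame of groove between -0.003 and 0.003 m and x of gauge in the frame of groove between -0.004 and 0.004 m and y of gauge in the frame of groove between -0.07 and 0.07 m and angle between the z axis of gauge and the z axis of groove, either way round below 0.12 rad and angle between the x axis of gauge and the x axis of groove, either way round below 0.25 rad and contact force between gauge and rail above 0.2 N), for 0.2 s.
3. the blade is drawn out of the groove, held by the fingers (z of gauge_tip in the frame of groove above 0.01 m and contact force between the fingers and gauge above 0.5 N), for 0.1 s.
At the end, for the whole second after the job is handed in: The gauge is held still by the fingers alone, leaning 45 degrees (31 to 58) from upright with the blade downwards, its tip 70 to 250 mm above the bench and within 60 mm sideways of the tile's centre, touching nothing else (contact force between the fingers and gauge above 0.5 N and height (world z) of gauge_tip above 0.07 m and horizontal distance between gauge_tip and tile below 0.06 m and angle between gauge's own z axis and vertical between 0.55 and 1.02 rad and z of gauge_tip in the frame of tile below 0.25 m and contact force between gauge and holder below 0.1 N and contact force between gauge and rail below 0.1 N and contact force between gauge and tile below 0.1 N and contact force between gauge and brush below 0.1 N and contact force between gauge and jar below 0.1 N and contact force between gauge and flask below 0.1 N and linear speed of gauge below 0.03 m/s and angular speed of gauge below 0.2 rad/s); the arm keeps its last pose, push and grip.
It fails at once if the brush is pulled out or knocked over (distance of brush from where it was at the start of the episode above 0.015 m or angle between brush's own z axis and vertical above 0.35 rad).
It fails at once if the brown jar is pushed more than 20 mm or tipped over (distance of jar from where it was at the start of the episode above 0.02 m or angle between jar's own z axis and vertical above 0.5 rad).
It fails at once if the green bottle is pushed more than 20 mm or tipped over (distance of flask from where it was at the start of the episode above 0.02 m or angle between flask's own z axis and vertical above 0.5 rad).
It also fails if it takes over 48 s, if anything falls off the work surface, if the arm or the gripper's body presses on something with over 40 N, if the wrist force passes 120 N, or if a joint passes its speed limit or range.

## Working session

There is one attempt and no reset: what is moved stays moved. The work goes in short steps, Python scripts to look and compute and a tool call to move; the robot and the scene stay as the last step left them, time stands still between calls to the robot, and variables do not carry over. Pictures are saved under pics/ and viewed, at most 10 in all, crops included, and the job is handed in when it is done.

Besides the shell and the picture viewer there is one more tool, called after "Call:" in YAML: its name, and indented under it one key for each argument. apply_moves: Moves the arm, as the interface text tells. Shifts and turns lie within -1 to 1; 1 stands for 150 mm of shift or 4 degrees of turn. Its arguments: {"type":"object","properties":{"commands":{"type":"array","items":{"type":"array","items":{"type":"number"}}},"grip_force":{"type":"number"}},"required":["commands"]}

```bash
mkdir -p pics; cat > h.py <<'E'
import numpy as np,cv2
from scipy.spatial.transform import Rotation as R
from cell import get_obs,cams,manip
def att(a):
    a=np.array(a,float)
    return a if a.shape==(3,3) else (R.from_quat(a).as_matrix() if a.size==4 else a[:3,:3])
def grab(n):
    o=get_obs(); p,d=cams.camera(n); c=cams.get_calibration(n)
    if n=="wrist":
        T=np.eye(4);T[:3,:3]=R.from_quat(o["orientation"]).as_matrix();T[:3,3]=o["position"]
        T=T@np.array(c["mount"])
    else:
        T=np.eye(4);T[:3,:3]=att(c["attitude"]);T[:3,3]=c["origin"]
    f=240/np.tan(np.radians(c["fov_y"])/2)
    v,u=np.mgrid[:480,:640]
    P=np.dstack([(u-c["cx"])/f*d,(v-c["cy"])/f*d,d])@T[:3,:3].T+T[:3,3]
    P[d==0]=np.nan
    return p,d,P,T,f,c
E
python3 - <<'E'
from h import *
for n in ["scene","side","wrist"]:
    p,d,P,T,f,c=grab(n); print(n,c,f)
    cv2.imwrite(f"pics/{n}.png",p[:,:,::-1]); np.savez(f"{n}0.npz",p=p,P=P,T=T,f=f)
print(get_obs())
E
```

```text
scene {'fov_y': 46.600492171309334, 'cx': 327.243202762143, 'cy': 242.18937868526393, 'origin': array([ 1.31251184, -0.22091177,  0.53385157]), 'attitude': array([ 0.70704939,  0.52677277, -0.27538587, -0.38308515])} 557.2671768375659
side {'fov_y': 45.22784335980895, 'cx': 312.5932115018662, 'cy': 237.42008247851086, 'origin': array([0.18469343, 0.66373201, 0.49676211]), 'attitude': array([-0.26916324,  0.81381977, -0.49242284,  0.15089161])} 576.1683328058913
wrist {'fov_y': 67.6510524240406, 'cx': 324.4338286233548, 'cy': 237.93607534558421, 'mount': array([[ 3.65942274e-04, -9.55998281e-01, -2.93372039e-01,
         7.46414899e-02],
       [ 9.99999931e-01,  3.66789436e-04,  5.21255500e-05,
        -1.90878476e-04],
       [ 5.77738287e-05, -2.93372038e-01,  9.55998349e-01,
        -1.18191978e-01],
       [ 0.00000000e+00,  0.00000000e+00,  0.00000000e+00,
         1.00000000e+00]])} 358.162437069936
{'clock': 0.15, 'qpos': array([-8.54151803e-02,  1.31012964e-01,  1.48902597e+00,  3.87947293e-05,
        1.52300723e+00, -8.53795918e-02]), 'qd': array([-2.04665809e-05,  3.34461910e-04, -3.61346128e-03, -5.14671140e-04,
       -2.83343519e-04, -1.04974909e-03]), 'joint_efforts': array([ 1.01583330e-03, -5.70061326e+01, -5.01160097e+01, -1.39109225e-04,
        9.69119486e-03, -7.10949371e-05]), 'position': array([5.99612898e-01, 5.95948024e-05, 2.55472019e-01]), 'orientation': array([ 7.07119842e-01,  7.07093347e-01, -4.53370873e-04, -5.68334513e-04]), 'force': array([-0.04769565,  0.07507901,  0.05243627]), 'wrist_torque': array([-0.00751377,  0.00809762, -0.03368202]), 'gripper_force': 0.0, 'finger_gap': 0.08549832015774761}
```

View pics/scene.png

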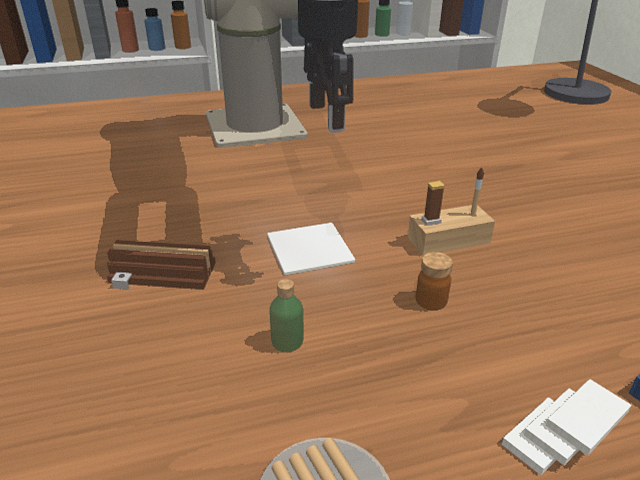

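View pics/wrist.png

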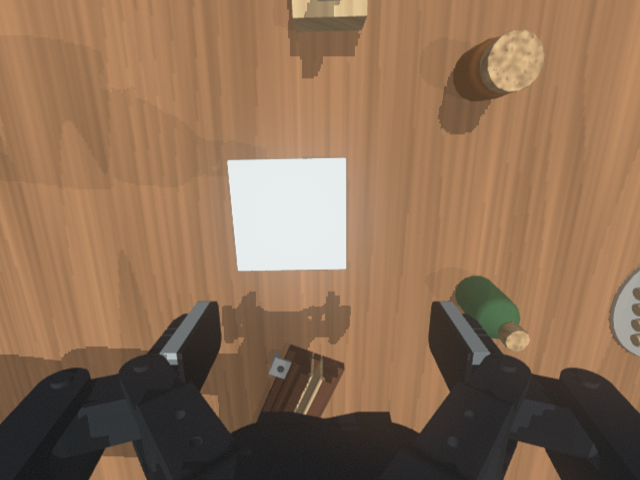

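Scene picture: gauge at about (433,203), brush (478,192), jar (434,282), flask (287,320), tile centre (310,247), rail top from (112,246) to (210,250). The wrist view shows the tile at (290,213) and one end of the rail at about (310,370).

```bash
python3 - <<'E'
from h import *
Q=[]
for n in ["scene","side","wrist"]:
    z=np.load(f"{n}0.npz");p=z["p"].astype(int);P=z["P"]
    ok=np.isfinite(P[:,:,2])&(P[:,:,0]>.35)&(P[:,:,0]<1)&(abs(P[:,:,1])<.5)
    print(n,"bench z",np.nanmedian(P[ok&(abs(P[:,:,2])<.01)][:,2]))
    t=ok&(p.min(2)>190)&(abs(P[:,:,2])<.02)&(P[:,:,0]<.75)
    if t.sum()>50:
        r=cv2.minAreaRect(P[t][:,:2].astype(np.float32)*1000);print(" tile",r,np.median(P[t][:,2]))
    top=ok&(abs(P[:,:,2]-.045)<.006)
    k,l,s,c=cv2.connectedComponentsWithStats(top.astype(np.uint8))
    for i in range(1,k):
        if s[i,4]>80:
            m=l==i;q=P[m];print(" top",s[i],np.round(q.mean(0),4),cv2.minAreaRect(q[:,:2].astype(np.float32)*1000),p[m].mean(0).round())
    h=ok&(P[:,:,2]>.056)&(P[:,:,2]<.14)
    k,l,s,c=cv2.connectedComponentsWithStats(h.astype(np.uint8))
    for i in range(1,k):
        if s[i,4]>40:
            m=l==i;q=P[m];print(" high",s[i],np.round(q.mean(0),4),np.round(q.min(0),3),np.round(q.max(0),3),p[m].mean(0).round())
E
```

```text
scene bench z 0.0006945087249886628
 tile ((558.5872802734375, -141.02651977539062), (134.86843872070312, 372.5085754394531), 1.1385949850082397) 0.008652111082122771
 top [ 410  205   85   32 1442] [0.6098 0.224  0.0452] ((603.13037109375, 225.4486541748047), (64.03800964355469, 131.11676025390625), 0.851454496383667) [187. 155. 115.]
 top [ 107  240  104   23 1613] [ 0.5655 -0.2541  0.0442] ((562.3970947265625, -255.00692749023438), (152.60382080078125, 41.404788970947266), 67.30752563476562) [104.  77.  58.]
 top [418 271  33  21 280] [0.7584 0.1147 0.0455] ((753.4464111328125, 117.60160827636719), (47.04427719116211, 30.799915313720703), 58.405948638916016) [109.  70.  39.]
 top [270 313  34  20 244] [ 0.7852 -0.1062  0.0449] ((780.388671875, -104.73992156982422), (43.550994873046875, 24.203245162963867), 80.6135025024414) [77. 89. 62.]
 high [471 168  13  43 243] [0.6041 0.264  0.0973] [0.598 0.259 0.056] [0.609 0.271 0.134] [117. 100.  83.]
 high [425 181  20  40 585] [0.6086 0.1831 0.0908] [0.595 0.173 0.056] [0.615 0.197 0.12 ] [99. 74. 50.]
 high [421 252  32  28 709] [0.750
[... 2185 characters left out ...]
.0453] ((759.6646118164062, -90.51200866699219), (41.48900604248047, 15.701642036437988), 34.34083938598633) [69. 80. 57.]
 top [283 369  30  43 563] [ 0.5698 -0.203   0.0446] ((569.0189208984375, -206.91104125976562), (58.34381103515625, 14.173255920410156), 67.49356079101562) [91. 70. 54.]
 top [302 376  30  40 557] [ 0.5909 -0.2097  0.0445] ((590.3741455078125, -212.8226318359375), (53.202781677246094, 14.356330871582031), 67.36888122558594) [125.  96.  74.]
 high [ 479   29   66   64 3165] [0.7408 0.1231 0.0744] [0.721 0.102 0.056] [0.765 0.145 0.078] [185. 153. 113.]
 high [ 473  296   57   55 1892] [ 0.7628 -0.0958  0.0794] [ 0.746 -0.12   0.056] [ 0.788 -0.081  0.102] [106. 114.  81.]
```

View pics/side.png

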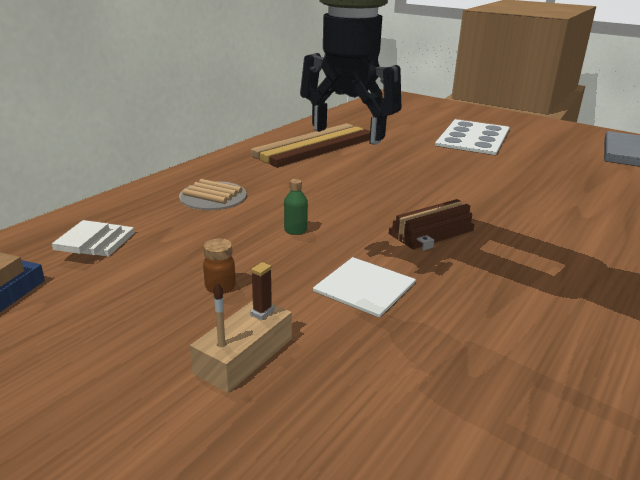

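The side view agrees: gauge at (262,290) and brush at (220,315) in the block, with the rail at (432,222). My estimates are gauge (0.603, 0.186), rail centre (0.562, -0.254) with yaw about -22.5°, and tile (0.561, -0.014). Next I'll hover over the gauge and refine.

Call:
apply_moves:
  commands:
    - [0.005,0.248,-0.074,0,0,0.06,1]
    - [0.005,0.248,-0.074,0,0,0.06,1]
    - [0.005,0.248,-0.074,0,0,0.06,1]
    - [0.005,0.248,-0.074,0,0,0.06,1]
    - [0.003,0.248,-0.074,0,0,0.06,1]
    - [0,0,0,0,0,0,1]
    - [0,0,0,0,0,0,1]
    - [0,0,0,0,0,0,1]
  grip_force: 60

```text
clock: 0.82
position: [0.6032, 0.186, 0.2004]
orientation: [0.699, 0.715, -0.0, -0.0]
force: [-0.2, -1.6, 0.6]
finger_gap: 0.0855
gripper_force: 0.0
```

```bash
python3 - <<'E'
from h import *
p,d,P,T,f,c=grab("wrist"); o=get_obs();print(o["position"],R.from_quat(o["orientation"]).as_matrix().round(3))
cv2.imwrite("pics/w1.png",p[:,:,::-1])
ok=np.isfinite(P[:,:,2])
m=ok&(abs(P[:,:,2]-.117)<.008)&(np.hypot(P[:,:,0]-.603,P[:,:,1]-.186)<.03)
q=P[m];print(m.sum(),q.mean(0),cv2.minAreaRect(q[:,:2].astype(np.float32)*1000),np.argwhere(m).mean(0))
m=ok&(abs(P[:,:,2]-.045)<.004)&(abs(P[:,:,0]-.603)<.045)&(abs(P[:,:,1]-.22)<.09)
q=P[m];print("blk",m.sum(),cv2.minAreaRect(q[:,:2].astype(np.float32)*1000))
E
```

```text
[0.60362142 0.18537848 0.20094576] [[-0.021  1.     0.   ]
 [ 1.     0.021 -0.   ]
 [-0.     0.    -1.   ]]
985 [0.6023742  0.18715771 0.11703144] ((602.1907348632812, 185.98350524902344), (15.537424087524414, 22.202884674072266), 1.63174569606781) [256.39390863 323.47411168]
blk 12176 ((601.4111328125, 225.91720581054688), (60.132774353027344, 130.2451934814453), 1.486415982246399)
```

View pics/w1.png

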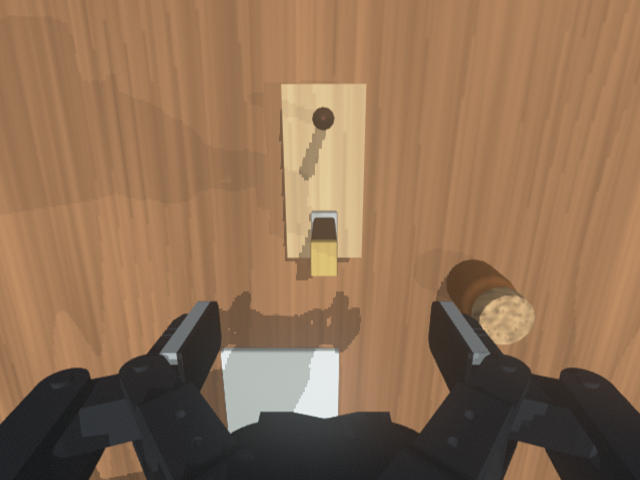

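The wrist view shows the gauge's brass cap at (323,256), midway between the open fingers, with the brush tip at (323,118). The cap centre is (0.6023, 0.186). I'll descend and grip.

Call:
apply_moves:
  commands:
    - [-0.007,0.0,-0.174,0,0,0.07,1]
    - [0,0,-0.174,0,0,0,1]
    - [0,0,-0.174,0,0,0,1]
    - [0,0,-0.174,0,0,0,1]
    - [0,0,0,0,0,0,1]
    - [0,0,0,0,0,0,0.5]
    - [0,0,0,0,0,0,0.2]
    - [0,0,0,0,0,0,0]
    - [0,0,0,0,0,0,0]
    - [0,0,0,0,0,0,0]
    - [0,0,0,0,0,0,0]
    - [0,0,0,0,0,0,0]
    - [0,0,0,0,0,0,0]
    - [0,0,0,0,0,0,0]
  grip_force: 60

```text
clock: 2.03
position: [0.6032, 0.1862, 0.0978]
orientation: [0.698, 0.716, 0.001, 0.001]
force: [-1.1, -0.5, 6.3]
finger_gap: 0.0151
gripper_force: 58.8
```

Call:
apply_moves:
  commands:
    - [0,0,0.05,0,0,0,0]
    - [0,0,0.08,0,0,0,0]
    - [0,0,0.12,0,0,0,0]
    - [0,0,0.15,0,0,0,0]
    - [0,0,0.2,0,0,0,0]
    - [0,0,0.2,0,0,0,0]
    - [0,0,0,0,0,0,0]
    - [0,0,0,0,0,0,0]
    - [0,0,0,0,0,0,0]

```text
clock: 2.78
position: [0.6022, 0.1861, 0.2167]
orientation: [0.698, 0.716, 0.0, 0.0]
force: [-0.0, -0.5, -1.9]
finger_gap: 0.0154
gripper_force: 59.4
```

```bash
python3 - <<'E'
from h import *
o=get_obs();print(o["position"],o["finger_gap"],o["gripper_force"],o["force"])
for n in ["scene","side"]:
    p,d,P,T,f,c=grab(n)
    x=o["position"]; m=np.isfinite(P[:,:,2])&(np.hypot(P[:,:,0]-x[0],P[:,:,1]-x[1])<.025)&(P[:,:,2]<x[2]-.02)&(P[:,:,2]>.07)
    q=P[m];print(n,q.min(0),q.max(0))
    for a in np.arange(q[:,2].min(),q[:,2].max(),.008):
        s=q[(q[:,2]>=a)&(q[:,2]<a+.008)]; 
        if len(s): print(a.round(3),len(s),s.mean(0).round(4),np.ptp(s,0).round(4))
E
```

```text
[0.6022055  0.18606661 0.21674276] 0.015383393229269508 59.426833391189575 [-0.00848271 -0.51994751 -1.94299236]
scene [0.58730613 0.17052686 0.13876654] [0.61890532 0.19976521 0.19657142]
0.139 44 [0.6043 0.1846 0.1431] [0.0087 0.0168 0.0079]
0.147 44 [0.6044 0.185  0.1508] [0.0061 0.0167 0.0075]
0.155 39 [0.6047 0.1848 0.158 ] [0.0074 0.0173 0.007 ]
0.163 72 [0.6095 0.1819 0.1679] [0.0231 0.0284 0.0061]
0.171 104 [0.6085 0.1824 0.1741] [0.0208 0.0292 0.0079]
0.179 82 [0.6089 0.1824 0.1828] [0.0168 0.0232 0.0079]
0.187 68 [0.6095 0.1809 0.1909] [0.0311 0.0229 0.0079]
0.195 24 [0.6108 0.1807 0.1957] [0.0265 0.0237 0.0017]
side [0.58671982 0.17100653 0.13683343] [0.61656531 0.20155942 0.1966878 ]
0.137 57 [0.6009 0.1878 0.1412] [0.0067 0.0185 0.008 ]
0.145 61 [0.6007 0.1875 0.149 ] [0.0062 0.0182 0.0079]
0.153 34 [0.6007 0.1892 0.1553] [0.0047 0.0174 0.0064]
0.161 106 [0.5967 0.1926 0.1658] [0.0213 0.0289 0.0062]
0.169 163 [0.5977 0.1914 0.1721] [0.0201 0.0306 0.0079]
0.177 116 [0.5977 0.1915 0.1809] [0.0159 0.0225 0.0079]
0.185 98 [0.5975 0.1934 0.1891] [0.0271 0.0227 0.0079]
0.193 69 [0.6004 0.1962 0.1949] [0.0296 0.008  0.0038]
```

Call:
apply_moves:
  commands:
    - [-0.0242,-0.1,0,0,0,-0.545,0]
    - [-0.0242,-0.2,0,0,0,-0.545,0]
    - [-0.0242,-0.26,0,0,0,-0.545,0]
    - [-0.0242,-0.26,0,0,0,-0.545,0]
    - [-0.0242,-0.26,0,0,0,-0.545,0]
    - [-0.0242,-0.26,0,0,0,-0.545,0]
    - [-0.0242,-0.26,0,0,0,-0.545,0]
    - [-0.0242,-0.26,0,0,0,-0.545,0]
    - [-0.0242,-0.26,0,0,0,-0.545,0]
    - [-0.0242,-0.26,0,0,0,-0.545,0]
    - [-0.0242,-0.26,0,0,0,-0.55,0]
    - [0,-0.16,0,0,0,0,0]
    - [0,-0.08,0,0,0,0,0]
    - [0,-0.013,0,0,0,0,0]
    - [0,0,0,0,0,0,0]
    - [0,0,0,0,0,0,0]
    - [0,0,0,0,0,0,0]

```text
clock: 4.3
position: [0.5627, -0.2462, 0.2161]
orientation: [0.831, 0.556, 0.0, -0.0]
force: [-0.3, -0.2, -0.7]
finger_gap: 0.015
gripper_force: 59.4
```

```bash
python3 - <<'E'
from h import *
for n in ["wrist","scene","side"]:
    p,d,P,T,f,c=grab(n); o=get_obs(); print(n,o["position"],o["finger_gap"],R.from_quat(o["orientation"]).as_euler("ZYX",degrees=True))
    np.savez(f"{n}1.npz",p=p,P=P,T=T,f=f)
    if n=="wrist": cv2.imwrite("pics/w2.png",p[:,:,::-1])
    C=np.array([.562,-.254]);a=np.radians(-22.6);ax=np.array([np.cos(a),np.sin(a)]);ay=np.array([-ax[1],ax[0]])
    X=(P[:,:,:2]-C)@ax;Y=(P[:,:,:2]-C)@ay;Z=P[:,:,2]
    top=np.isfinite(Z)&(abs(Z-.045)<.004)&(abs(X)<.03)&(abs(Y)<.09)
    if top.sum()>50:
        print(" Y",Y[top].min(),Y[top].max())
        for y in np.arange(-.07,.08,.014):
            s=top&(abs(Y-y)<.007)
            if s.sum()>10:
                x=np.sort(X[s]);i=np.diff(x).argmax();print(" ",y.round(3),s.sum(),"x",x[0].round(4),x[-1].round(4),"gap",x[i].round(4),x[i+1].round(4))
E
```

```text
wrist [ 0.56275561 -0.24628274  0.21632408] 0.015028377356373034 [ 6.75885781e+01 -1.84853050e-02 -1.79983580e+02]
 Y -0.04998806334349643 0.07402678217850374
  -0.042 50 x 0.0153 0.0182 gap 0.0165 0.0171
  -0.028 104 x -0.0174 0.018 gap -0.0063 0.004
  -0.014 494 x -0.0174 0.0177 gap -0.0046 0.004
  -0.0 523 x -0.018 0.0179 gap -0.0046 0.0046
  0.014 565 x -0.018 0.0178 gap -0.0046 0.0045
  0.028 579 x -0.0178 0.0175 gap -0.0046 0.0043
  0.042 589 x -0.0183 0.0177 gap -0.0047 0.0041
  0.056 645 x -0.0183 0.0177 gap -0.0047 0.004
  0.07 536 x -0.0181 0.0173 gap -0.0047 0.0039
scene [ 0.56279861 -0.24642284  0.21642966] 0.01525745214863392 [ 6.75883737e+01 -1.24438779e-02 -1.79995264e+02]
 Y -0.07669085443445565 0.07525872348728484
  -0.07 111 x -0.0186 0.0211 gap -0.0016 0.0071
  -0.056 124 x -0.0178 0.021 gap -0.0018 0.0045
  -0.042 129 x -0.0184 0.0207 gap -0.0011 0.0053
  -0.028 130 x -0.0198 0.0208 gap -0.0003 0.0051
  -0.014 125 x -0.0181 0.0202 gap -0.0008 0.0053
  -0.0 129 x -0.0193 0.0199 gap -0.0005 0.0057
  0.014 125 x -0.0168 0.02 gap -0.0018 0.0056
  0.028 133 x -0.0189 0.0206 gap -0.0018 0.0059
  0.042 127 x -0.0191 0.02 gap -0.0022 0.005
  0.056 132 x -0.021 0.0202 gap -0.0021 0.0046
  0.07 124 x -0.0173 0.0213 gap -0.0018 0.0028
side [ 0.56277538 -0.24662987  0.21650538] 0.01545258595100247 [ 6.75789015e+01 -7.35564565e-03  1.79998373e+02]
 Y -0.0762020794040516 0.07808817884683991
  -0.07 51 x -0.0201 0.0197 gap -0.0055 0.0026
  -0.056 65 x -0.0193 0.0197 gap -0.0049 0.0029
  -0.042 57 x -0.018 0.017 gap -0.0046 0.0024
  -0.028 70 x -0.0208 0.0183 gap -0.0037 0.002
  -0.014 64 x -0.0187 0.0214 gap -0.0036 0.0027
  -0.0 63 x -0.0196 0.0186 gap -0.0032 0.0016
  0.014 66 x -0.0195 0.0184 gap -0.0065 0.0036
  0.028 69 x -0.0198 0.0197 gap -0.0046 0.0031
  0.042 65 x -0.0199 0.0179 gap -0.0046 0.0027
  0.056 75 x -0.0208 0.0187 gap -0.0044 0.0027
  0.07 78 x -0.02 0.0189 gap -0.0046 0.0028
```

View pics/w2.png

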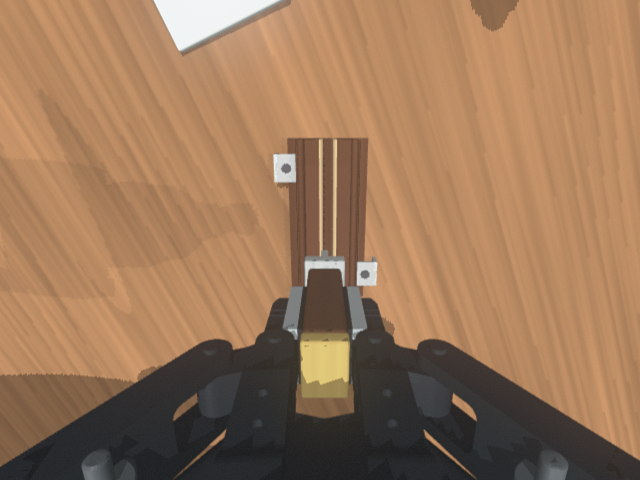

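The wrist view shows the blade tip at about column 324, with the groove's two pale lips at columns 321 and 335. So the gauge sits slightly left of the groove, and I'll measure that offset.

```bash
python3 - <<'E'
from h import *
C=np.array([.562,-.254]);a=np.radians(-22.6);ax=np.array([np.cos(a),np.sin(a)]);ay=np.array([-ax[1],ax[0]])
print("tcp",(np.array([.56278,-.2464])-C)@ax)
for n in ["wrist","scene","side"]:
    P=np.load(f"{n}1.npz")["P"];X=(P[:,:,:2]-C)@ax;Y=(P[:,:,:2]-C)@ay;Z=P[:,:,2]
    for lo,hi in [(.137,.15),(.15,.161),(.164,.172),(.174,.185)]:
        m=(Z>lo)&(Z<hi)&(abs(X)<.03)&(abs(Y-.007)<.03)
        if m.sum()>5: print(n,lo,m.sum(),"X",np.percentile(X[m],[2,50,98]).round(4),"Y",np.percentile(Y[m],[2,50,98]).round(4),"z",Z[m].min().round(4))
E
```

```text
tcp -0.0022005404828664816
wrist 0.137 42 X [-0.0045 -0.0027 -0.001 ] Y [0.0147 0.015  0.0154] z 0.1392
wrist 0.164 469 X [-0.0125 -0.0022  0.0072] Y [0.0089 0.0198 0.0212] z 0.1641
wrist 0.174 292 X [-0.01   -0.0027  0.005 ] Y [0.0165 0.0178 0.0183] z 0.174
scene 0.137 82 X [-0.0034 -0.0001  0.0018] Y [-0.0004  0.0086  0.0157] z 0.1384
scene 0.15 74 X [-0.0028 -0.0001  0.0018] Y [0.     0.0081 0.0155] z 0.1501
scene 0.164 126 X [-0.009   0.0074  0.0099] Y [-0.0055  0.0125  0.0222] z 0.164
scene 0.174 135 X [-0.0065  0.0057  0.0082] Y [-0.0021  0.0114  0.019 ] z 0.1745
side 0.137 54 X [-0.006  -0.0031 -0.0001] Y [-0.0018  0.0093  0.0164] z 0.1383
side 0.15 43 X [-0.0062 -0.0034 -0.0002] Y [0.0005 0.0102 0.0166] z 0.1503
side 0.164 92 X [-0.0132 -0.0099  0.0074] Y [-0.0043  0.0163  0.024 ] z 0.1641
side 0.174 93 X [-0.0117 -0.0086  0.0054] Y [-0.001   0.0152  0.0206] z 0.1741
```

Call:
apply_moves:
  commands:
    - [0.015,-0.006,-0.1,0,0,0,0]
    - [0,0,-0.2,0,0,0,0]
    - [0,0,-0.15,0,0,0,0]
    - [0,0,-0.06,0,0,0,0]
    - [0,0,0,0,0,0,0]
    - [0,0,0,0,0,0,0]

```text
clock: 4.95
position: [0.5648, -0.2484, 0.1402]
orientation: [0.831, 0.556, -0.0, -0.0]
force: [-0.5, -0.4, -0.1]
finger_gap: 0.0153
gripper_force: 59.4
```

```bash
python3 - <<'E'
from h import *
C=np.array([.562,-.254]);a=np.radians(-22.6);ax=np.array([np.cos(a),np.sin(a)]);ay=np.array([-ax[1],ax[0]])
p,d,P,T,f,c=grab("wrist");o=get_obs();print(o["position"],(o["position"][:2]-C)@ax,o["force"])
X=(P[:,:,:2]-C)@ax;Y=(P[:,:,:2]-C)@ay;Z=P[:,:,2]
z=o["position"][2]
for lo,hi in [(-.08,-.067),(-.053,-.045),(-.043,-.03)]:
    m=(Z>z+lo)&(Z<z+hi)&(abs(X)<.03)&(abs(Y-.007)<.03)
    if m.sum()>5: print(lo,m.sum(),"X",np.percentile(X[m],[2,50,98]).round(4),"Y",np.percentile(Y[m],[2,50,98]).round(4),"z",Z[m].min().round(4))
top=(abs(Z-.045)<.004)&(abs(X)<.025)
for y in np.arange(-.0,.08,.012):
    s=top&(abs(Y-y)<.006)
    if s.sum()>10:
        x=np.sort(X[s]);i=np.diff(x).argmax();print(y.round(3),x[0].round(4),x[-1].round(4),"gap",x[i].round(4),x[i+1].round(4))
cv2.imwrite("pics/w3.png",p[100:400,170:490,::-1].repeat(2,0).repeat(2,1)[:600,:640])
E
```

```text
[ 0.56555517 -0.24894613  0.1414885 ] 0.001339988812541348 [-0.06321125  0.08289982 -0.93487515]
-0.08 42 X [-0.0016  0.0001  0.0018] Y [0.0132 0.0137 0.0141] z 0.0625
-0.053 556 X [-0.0096  0.0001  0.01  ] Y [0.0078 0.0183 0.02  ] z 0.0886
-0.043 370 X [-0.0073  0.0004  0.0078] Y [0.0151 0.0166 0.0171] z 0.0986
-0.0 -0.0179 0.018 gap -0.0044 0.0039
0.012 -0.0181 0.0177 gap -0.0044 0.0039
0.024 -0.0179 0.0178 gap -0.0043 0.0043
0.036 -0.0184 0.0177 gap -0.0043 0.0042
0.048 -0.0181 0.0174 gap -0.0043 0.0041
0.06 -0.0184 0.0177 gap -0.0047 0.004
0.072 -0.0181 0.0174 gap -0.0047 0.0039
```

View pics/w3.png

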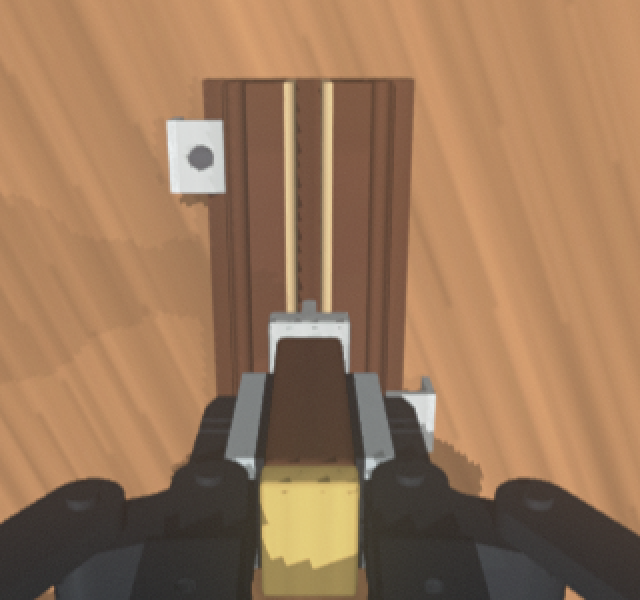

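The blade at (310,305) is centred between the pale lips (288 and 328), 0.3 mm off in the depth data. I'll lower it now.

Call:
apply_moves:
  commands:
    - [-0.002,0.001,-0.08,0,0,0,0]
    - [0,0,-0.08,0,0,0,0]
    - [0,0,-0.06,0,0,0,0]
    - [0,0,-0.02,0,0,0,0]
    - [0,0,-0.01,0,0,0,0]
    - [0,0,-0.01,0,0,0,0]
    - [0,0,0,0,0,0,0]

```text
clock: 5.58
position: [0.5644, -0.2487, 0.1007]
orientation: [0.832, 0.555, -0.0, -0.0]
force: [0.4, 0.4, -0.4]
finger_gap: 0.0152
gripper_force: 59.5
```

Call:
apply_moves:
  commands:
    - [0,0,-0.01,0,0,0,0]
    - [0,0,-0.008,0,0,0,0]
    - [0,0,-0.006,0,0,0,0]
    - [0,0,0,0,0,0,0]
    - [0,0,0,0,0,0,0]

```text
clock: 6.0
position: [0.5647, -0.2488, 0.0978]
orientation: [0.832, 0.555, 0.0, 0.0]
force: [-0.2, 0.2, 3.1]
finger_gap: 0.0152
gripper_force: 59.9
```

Contact is starting (3 N upward), so I'll press a little more and hold.

Call:
apply_moves:
  commands:
    - [0,0,-0.007,0,0,0,0]
    - [0,0,-0.004,0,0,0,0]
    - [0,0,0,0,0,0,0]
    - [0,0,0,0,0,0,0]
    - [0,0,0,0,0,0,0]
    - [0,0,0,0,0,0,0]

```text
clock: 6.5
position: [0.5648, -0.2489, 0.0978]
orientation: [0.832, 0.555, 0.0, 0.0]
force: [-7.1, 3.1, 14.5]
finger_gap: 0.0158
gripper_force: 61.8
```

```bash
python3 - <<'E'
from h import *
C=np.array([.562,-.254]);a=np.radians(-22.6);ax=np.array([np.cos(a),np.sin(a)]);ay=np.array([-ax[1],ax[0]])
p,d,P,T,f,c=grab("wrist");o=get_obs();print(o["position"],o["force"],o["qpos"])
X=(P[:,:,:2]-C)@ax;Y=(P[:,:,:2]-C)@ay;Z=P[:,:,2]
m=(abs(X)<.012)&(Y>.016)&(Y<.02)&(Z>.047)&(Z<.06);print("shoulder z",m.sum(),np.percentile(Z[m],[2,50,98]) if m.any() else "",X[m].mean())
m=(abs(X)<.012)&(abs(X)>.007)&(Y>.03);print("rail top",np.nanmedian(Z[m&(Z>.03)]))
E
```

```text
[ 0.56481413 -0.24888948  0.09777264] [-6.29404595  3.75662473 13.85187171] [-4.98059927e-01  2.99992902e-01  1.59196791e+00 -8.68045339e-05
  1.24856355e+00 -1.05085258e-01]
shoulder z 502 [0.04752566 0.05315978 0.05924632] 0.0005028402483608823
rail top 0.04549447284283903
```

The shoulder's top face is at z = 0.053, so its underside is on the rail at 0.045, and it is pressing with 14 N: seated. I'll draw it out.

Call:
apply_moves:
  commands:
    - [0,0,0.02,0,0,0,0]
    - [0,0,0.05,0,0,0,0]
    - [0,0,0.08,0,0,0,0]
    - [0,0,0.12,0,0,0,0]
    - [0,0,0.18,0,0,0,0]
    - [0,0,0.2,0,0,0,0]
    - [0,0,0.12,0,0,0,0]
    - [0,0,0.03,0,0,0,0]
    - [0,0,0,0,0,0,0]
    - [0,0,0,0,0,0,0]

```text
clock: 7.38
position: [0.5642, -0.2485, 0.2149]
orientation: [0.832, 0.555, -0.0, -0.0]
force: [0.1, -0.7, -1.0]
finger_gap: 0.0149
gripper_force: 59.6
```

Call:
apply_moves:
  commands:
    - [-0.033,0.06,-0.023,0,-0.5,0,0]
    - [-0.033,0.12,-0.023,0,-0.95,0,0]
    - [-0.033,0.14,-0.023,0,-1,0,0]
    - [-0.033,0.14,-0.023,0,-1,0,0]
    - [-0.033,0.14,-0.023,0,-1,0,0]
    - [-0.033,0.14,-0.023,0,-1,0,0]
    - [-0.033,0.14,-0.023,0,-1,0,0]
    - [-0.033,0.14,-0.023,0,-1,0,0]
    - [-0.033,0.14,-0.023,0,-1,0,0]
    - [-0.033,0.14,-0.023,0,-1,0,0]
    - [-0.033,0.14,-0.023,0,-1,0,0]
    - [-0.033,0.1,-0.023,0,-0.5,0,0]
    - [0,0.02,0,0,-0.3,0,0]
    - [0,0,0,0,0,0,0]
    - [0,0,0,0,0,0,0]
    - [0,0,0,0,0,0,0]
    - [0,0,0,0,0,0,0]

```text
clock: 8.8
position: [0.5232, -0.0165, 0.1796]
orientation: [0.772, 0.515, 0.31, 0.206]
force: [-0.9, -0.1, -0.6]
finger_gap: 0.0151
gripper_force: 62.1
```

```bash
python3 - <<'E'
from h import *
for n in ["side","scene"]:
    p,d,P,T,f,c=grab(n);cv2.imwrite(f"pics/{n}2.png",p[:,:,::-1])
    o=get_obs();M=R.from_quat(o["orientation"]).as_matrix();t=o["position"]+.0788*M[:,2]
    print(o["position"],"tool z",M[:,2].round(3),"tip",t,"seen near",np.nanmean(P[np.linalg.norm(P-t,axis=2)<.008],0),o["force"],o["gripper_force"],o["finger_gap"])
E
```

```text
[ 0.52333673 -0.01656635  0.17982106] tool z [ 0.692  0.001 -0.722] tip [ 0.5778574  -0.01650164  0.12292701] seen near [ 0.57470819 -0.01459442  0.12490697] [-0.50714848  0.91417463 -0.40130809] 62.13436961174011 0.015483094176915024
[ 0.52341406 -0.01650259  0.18001319] tool z [ 0.692  0.001 -0.722] tip [ 0.57796045 -0.0164373   0.12314381] seen near [ 0.57680343 -0.01734279  0.12621789] [ 0.71353784  0.08739337 -1.25204913] 62.13428020477295 0.015635943367506913
```

View pics/side2.png

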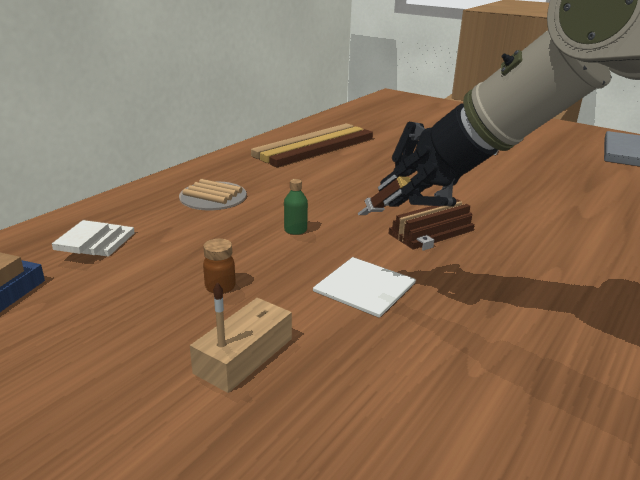

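The side view shows the gauge held tilted, its tip at about (365,213) above the tile. Measured tip is (0.577, -0.016, 0.124) with a tilt of about 44°, 16 mm from the tile's centre. Handing in.

```bash
python3 -c "
from h import *
o=get_obs();print(o['qd'],o['qpos']);print(manip.job_done())"
```

```text
[ 0.0030318  -0.0059319   0.00091529 -0.00066314 -0.00277587 -0.00019791] [-2.36469151e-01 -7.33289549e-01  2.49800385e+00  2.74586829e-01
  6.44800652e-01  4.98125870e-04]
the job is handed in; nothing more can be done
None
```

I handed the job in, and no verdict came back: the gauge was seated in the groove with about 14 N, drawn out, and is held still at about 44° with its tip about 123 mm above the bench, 16 mm from the tile's centre.

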